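# Load a wagon bed block behind the guard sash

### The job

Load the routing bay: raise its guard sash by the handle all the way up first, then slide the wooden wagon block in under it until it lies flat, square and flush against both the back fence and the side fence, with its long side along the side fence. Then lower the sash until it is fully shut, leaving the block in its corner and the bottle, jar and wheel where they stand.

Things in the scene. Friction and masses are not known exactly. Their poses are not given: they have to be found in the camera images.
- bay: Routing bay, fixed: grey laminate bed with two low pale wood fences, two upright posts and a clear sliding guard sash between them. Origin on the table under the middle of the sash line; x inwards (away from robot), y left, z up; yawed. Its frame, mm: bed x -215..155, y +-155, top z 12; the apron in front of the sash is open. Posts 30 thick in x, at |y| 125..154, to z 312, nothing joins them.
- corner (a point): Inner fence corner on the bed top, at (118, 60, 12) mm in the bay's frame, axes as the bay's. Back fence: face at bay x 118, y -150..60. Side fence (left): face at bay y 60, running from x -200 to 155 with a 24 mm slot at x 0 for the sash, so it guides both in front of and behind it. Fences are 30 mm wide or more and rise to z 42.
- spindle (a point): Lower end of a router spindle parked on a fixed column over the right rear of the bed; spindle, arm and column fill x 60..150, y -80..-135, z 100..255 mm in the bay's frame (column down to the bed). Keep clear.
- sash (a joint): Sash height above shut, m: 0 shut, 0.14 at the upper stop. Sash: 0.5 kg, 242 wide, 142 high, 12 mm thick about the bay's x = 0, aluminium frame, clear pane; lower edge at z 13 mm plus this value. Guide friction (about 9 N) holds it wherever it is left: lifting takes about 14 N, pushing down about 4 N.
- sash_handle (a point): Centre of the sash handle: level dark wooden bar along the bay's y, 124 mm long, 16 mm square, on two arms at y +-55 mm (98 mm clear between them). At (-55, 0, 145 + sash height) mm in the bay's frame. Gap between bar and sash frame 41 mm; the sash's top edge is 10 mm above the bar's centre.
- block: Wagon bed block, loose on the apron: pale wood 100 x 64 x 28 mm (x, y, z), two dark battens 12 wide, 6 high across its top at x +-30; about 0.15 kg. Origin: centre of underside; x along its length. Home: origin at (68, 28, 12) mm in the bay's frame, x along the bay's x (either way round), near end 18 mm behind the sash's middle plane.
- glue: Bystander: white bottle, 60 mm across, 150 mm high, upright on the table left of the bay. Origin: centre of its underside.
- jar: Bystander: glass jar with steel lid, 70 mm across, 90 mm high, on the table right of the bay. Origin: centre of its underside.
- wheel: Bystander: wooden spoked wheel about 103 mm across, 18 mm high, lying on the table right of the bay. Origin: centre of its underside.
There are look-alikes about, which are no part of the job. There is more than one size of the block; the one meant has the size given above.

How it is judged:
By the outcome, as a careful person would: the job done as asked, in the order asked, and still so for the second after the job is handed in, with the robot touching nothing.
It also fails if it takes over 72 s, if anything falls off the work surface, if the arm or the gripper's body presses on something with over 40 N, if the wrist force passes 120 N, or if a joint passes its speed limit or range.

### The arm

A 6-joint arm with a two-finger parallel gripper is mounted at the origin on the work surface. World frame = base frame: x ahead of the robot, y to its left, z up, the work surface at z = 0. Lengths are in m, angles in degrees, forces in N, time in s.
With the tool pointing down it reaches from about 0.3 to 0.75 m from the base axis. Payload 8.5 kg.
Tool frame: the origin (TCP) lies midway between the tips of the shut fingers; the grasp point (between the pads) lies 19 mm behind it; z points along the fingers, y is the line along which they close (so a half turn about z gives the same grasp; the last joint's range is limited). The gripper opens to 85 mm and grips with 20 to 120 N. Pads are 22 mm wide; open, the fingers measure 114 mm over their backs; the gripper's body (76 mm by 85 mm) begins 54 mm behind the grasp point. The pads swing forward as they close: fully open they stand 13 mm farther back than shut.
Start: joints at [52.981, 21.807, 74.336, -0, 83.858, -12.336], TCP at [0.23, 0.5, 0.231] pointing down, gripper open.
Joint ranges: [-178.18, 178.18], [-50.72, 133.34], [12.68, 142.11], [-81.47, 261.47], [9.98, 163.14], [-165.26, 165.26]. Speed limits (degrees/s): [136.94, 136.94, 180, 180, 180, 180].

### API

Orientations are given as a 3x3 rotation matrix whose columns are the frame's x, y, z axes.
In Python, from rig import env gives the robot as it stands. The module is installed in compiled form; this text tells all that it offers.
- The arm moves only by the tool jog_arm, never from a script. Its argument "targets" is a list of rows, each a list of 6 numbers: the shift along the tool's x, y, z in cm, then the turn, a rotation vector about the tool's x, y, z in degrees. A call has 1 to 8 rows; each row is the pose to reach, as a shift and turn from the pose commanded when the call began, along the tool's axes at that moment; what a row does not reach only later rows make up. A row lasts 1/12 s, in which the tool goes at most 41.7 mm and 7.16 degrees, less where a joint would pass 70% of its speed; a pose out of reach is approached as far as the arm can. A call with a gripper value outside its range is refused whole. "hand" is the opening, from 0 (shut) to 1 (fully open), set as the call begins (left out, the last holds). The fingers move at their own pace and stop on an object; "newtons" is the grip in N (left out, the last holds). Time passes only in rows, so rows that repeat a pose let the fingers close. It gives the time, the measured TCP pose, the force, the opening and the grip force at its end, in the units of the state.
- env.observe(): the state, without advancing time (a new reading comes with each control period).
- env.get_image(name): name is "scene" or "top" or "wrist"; returns a dict with "frame" (480x640x3 uint8, red, green, blue), "depth" (480x640 float32, m along the optical axis (not along the pixel's ray), 0 where there is no reading), "fovy" (degrees; the focal length in pixels is half the picture's height over the tangent of half this angle, whatever the lens; pixels are square), "cx", "cy" (the principal point, pixels), "k1" (the pictures are not rectified: a ray, as slopes to the right and down, at radius r is drawn at 1 + k1 r^2 times it, then the intrinsics apply), "cam_to_world" (4x4, takes a point from camera to world coordinates). Camera axes: x right, y down, z forward; pixel columns grow to the right and rows downward; lengths in m; the calibration is good to about 2 mm. A picture is of the moment at which its call begins.
- env.close_job(): hands the job in; it is judged then, once.
Trained networks look in the newest picture that a camera, given by its name, has taken for a name from the list of things; names that differ only in an ending like _2 or _b are one class to them, and where a whole thing is asked for, a point or a joint stands for the part that bears it (a point fixed in the world has none). Each returns a list of dicts, best first, with "score" (0 to 1); they miss things now and then, are a little off and sometimes report something else, mostly with a low value. They report only what shows in the picture. A call takes as long as a camera call. They do not tell look-alikes from the thing itself.
- env.regions_of(camera, target): "pixels" (480x640 bool, what is visible of it) and "point" ([row, column] in pixels, amid what is visible of it).
The state is a dict: "time_s": time; "q": joint angles; "qvel": joint speeds; "joint_efforts": joint torques, N m; "position": TCP position; "tool_rot": TCP orientation; "ft_force": force on the tool from outside, world axes, zero at the start; "wrist_torque": the same for the moment, N m; "grip_width": finger opening in m; "gripper_force": force on a finger pad.
Only numpy, scipy, OpenCV 4.12 (cv2) and the standard library are available. Lean on these libraries where they do the work, as an engineer would, in place of code of your own. Each camera call takes 0.05 s, during which the arm holds its last target. There are 200 camera calls.

## Working session

There is one attempt and no reset: what is moved stays moved. The work goes in short steps, Python scripts to look and compute and a tool call to move; the robot and the scene stay as the last step left them, time stands still between calls to the robot, and variables do not carry over. Pictures are saved under pics/ and viewed, at most 10 in all, crops included, and the job is handed in when it is done.

Besides the shell and the picture viewer there is one more tool, called by a JSON object that holds its "fn" and its "kwargs". jog_arm: Moves the arm, as the interface text tells. Its arguments: {"type":"object","properties":{"targets":{"type":"array","items":{"type":"array","items":{"type":"number"}}},"hand":{"type":"number"},"newtons":{"type":"number"}},"required":["targets"]}

```bash
ls; mkdir -p pics
cat > h.py <<'E'
import numpy as np, cv2
from rig import env
def cap(n):
    im=env.get_image(n); return im
def save(im,fn,crop=None,s=1):
    f=im["frame"][:,:,::-1]
    if crop: r0,r1,c0,c1=crop; f=f[r0:r1,c0:c1]
    cv2.imwrite("pics/"+fn,cv2.resize(f,None,fx=s,fy=s,interpolation=cv2.INTER_CUBIC))
def cloud(im):
    H,W=im["depth"].shape; f=H/2/np.tan(np.radians(im["fovy"])/2)
    K=np.array([[f,0,im["cx"]],[0,f,im["cy"]],[0,0,1.]])
    v,u=np.mgrid[:H,:W].astype(float)
    p=cv2.undistortPoints(np.stack([u.ravel(),v.ravel()],1)[:,None],K,np.array([im["k1"],0,0,0.]))[:,0]
    d=im["depth"].ravel()
    P=np.c_[p*d[:,None],d]; T=im["cam_to_world"]
    P=P@T[:3,:3].T+T[:3,3]; P[d==0]=np.nan
    return P.reshape(H,W,3)
E
python3 - <<'E'
from h import *
np.set_printoptions(precision=3,suppress=True)
s=env.observe(); print(s["position"],s["tool_rot"],s["ft_force"],s["time_s"])
ims=[]
for n in ["scene","top"]:
    im=cap(n); ims.append(im["frame"]); P=cloud(im); print(n,im["fovy"],im["cam_to_world"])
    save(im,n+"0.png")
    for t in ["block","sash_handle","bay","glue","jar","wheel"]:
        for r in env.regions_of(n,t)[:4]:
            m=r["pixels"]; print(n,t,round(r["score"],2),np.round(r["point"]),m.sum(),np.nanmedian(P[m],0))
E
```

```text
pics
[0.229 0.499 0.231] [[-0.909  0.418 -0.001]
 [ 0.418  0.909 -0.001]
 [ 0.    -0.001 -1.   ]] [-0.131  0.145  0.581] 0.0
scene 55.68425126983448 [[-0.357  0.657 -0.664  1.225]
 [ 0.934  0.263 -0.242  0.26 ]
 [ 0.015 -0.707 -0.707  0.796]
 [ 0.     0.     0.     1.   ]]
scene block 0.95 [187. 269.] 475 [ 0.364 -0.219  0.022]
scene block 0.58 [233. 318.] 165 [ 0.521 -0.007  0.044]
scene block 0.54 [206. 398.] 332 [0.33  0.14  0.022]
scene sash_handle 0.65 [254. 316.] 6162 [0.647 0.022 0.112]
scene bay 0.77 [273. 301.] 23685 [0.673 0.016 0.043]
scene bay 0.21 [201. 230.] 189 [ 0.48  -0.275  0.014]
scene glue 0.78 [319. 435.] 1688 [0.693 0.286 0.09 ]
scene glue 0.69 [222. 215.] 352 [ 0.614 -0.235  0.091]
scene jar 0.67 [220. 212.] 352 [ 0.616 -0.232  0.091]
scene wheel 0.5 [204. 231.] 212 [ 0.478 -0.273  0.014]
top 50.05395976233328 [[-0.009 -0.991  0.135  0.422]
 [-1.     0.011  0.013 -0.001]
 [-0.015 -0.134 -0.991  1.014]
 [ 0.     0.     0.     1.   ]]
top block 0.89 [352. 256.] 1005 [0.332 0.125 0.022]
top block 0.56 [237. 330.] 1779 [ 0.555 -0.018  0.041]
top sash_handle 0.75 [186. 311.] 3987 [0.641 0.016 0.157]
top bay 0.77 [195. 308.] 30234 [0.629 0.02  0.014]
top glue 0.59 [178. 174.] 1269 [0.665 0.273 0.099]
top jar 0.8 [203. 438.] 1352 [ 0.608 -0.222  0.088]
top jar 0.67 [193. 309.] 30715 [0.629 0.02  0.014]
top wheel 0.94 [273. 442.] 1584 [ 0.489 -0.239  0.013]
```

View pics/scene0.png

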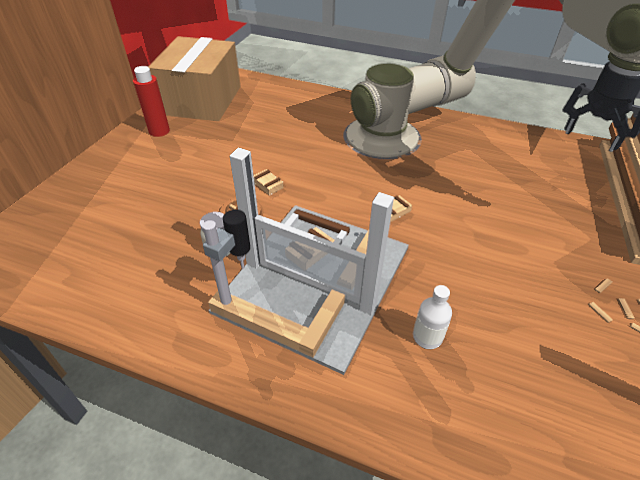

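View pics/top0.png

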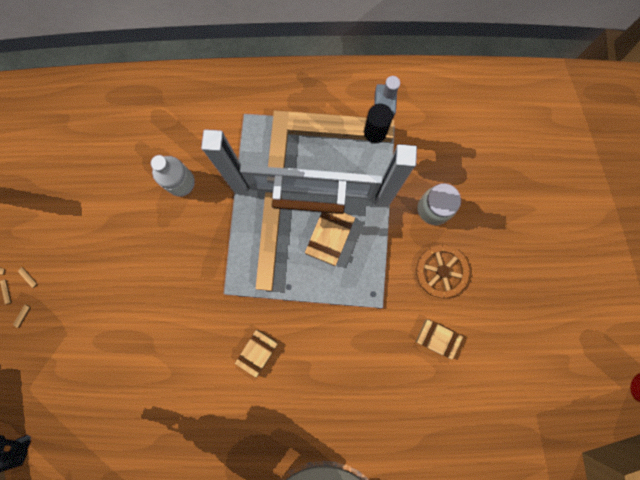

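The scene picture shows the sash, posts and spindle. The top picture shows the block on the apron at (238,331). Possible confusions: the smaller look-alike blocks at top (352,256) and (340,440) lie on the table off the apron. I choose the apron one and check its size.

```bash
cat >> h.py <<'E'
def rect(xy):
    xy=np.asarray(xy,np.float32)*1000
    return cv2.minAreaRect(xy)
E
python3 - <<'E'
from h import *
np.set_printoptions(precision=4,suppress=True)
im=cap("top"); P=cloud(im); save(im,"blk.png",(170,380,200,480),2.5)
Z=P[...,2]
def comps(lo,hi,r0,r1,c0,c1,minn=25):
    m=np.zeros(Z.shape,np.uint8); m[r0:r1,c0:c1]=((Z>lo)&(Z<hi))[r0:r1,c0:c1]
    n,l,st,_=cv2.connectedComponentsWithStats(m,connectivity=4)
    for i in range(1,n):
        if st[i,4]>=minn:
            q=P[l==i]; (c,wh,a)=rect(q[:,:2]); print(lo,hi,st[i],"med z %.4f"%np.median(q[:,2]),"c",np.round(c,1),"wh",np.round(wh,1),"a %.1f"%a)
comps(.300,.325,120,180,190,430)
comps(.034,.055,100,300,220,400)
comps(.135,.175,160,225,255,360)
comps(.015,.045,310,370,225,290); comps(.015,.045,310,370,400,480)
for t in ["block","glue","jar","wheel"]:
  for r in env.regions_of("top",t)[:3]: print(t,r["score"],r["point"])
E
```

```text
0.3 0.325 [201 130  23  23 458] med z 0.3117 c [659.7 153.4] wh [29.3 30.8] a 84.7
0.3 0.325 [395 145  22  23 442] med z 0.3117 c [ 632.8 -123.1] wh [28.7 30.9] a 82.6
0.034 0.055 [ 268  110   99   59 2393] med z 0.0421 c [743.3   3.7] wh [185.9 118.3] a 84.7
0.034 0.055 [386 121   8  18  81] med z 0.0419 c [ 767.1 -141.7] wh [10.9 35.5] a 79.6
0.034 0.055 [250 184  24   6  88] med z 0.0423 c [652.7 112.3] wh [45.7  4.9] a 84.4
0.034 0.055 [232 185  17   8  40] med z 0.0448 c [646.5 152.5] wh [ 9.9 30.9] a 20.2
0.034 0.055 [281 187  57   8 233] med z 0.0421 c [644.   20.4] wh [109.2   5.1] a 84.7
0.034 0.055 [ 255  192   24   98 1440] med z 0.0420 c [548.8 100.1] wh [ 30.7 187.9] a 84.5
0.034 0.055 [345 192  30   6 111] med z 0.0421 c [634.5 -76.8] wh [56.1  5.2] a 84.0
0.034 0.055 [376 193  15  11  45] med z 0.0432 c [ 623.1 -117.4] wh [32.5 14.3] a 49.3
0.034 0.055 [ 305  212   50   53 1632] med z 0.0409 c [558.7 -18.4] wh [ 64.1 100.3] a 66.7
0.135 0.175 [ 255  166  105   48 2082] med z 0.1611 c [619.3  23.2] wh [180.9  70.3] a 85.1
0.015 0.045 [235 330  42  40 940] med z 0.0218 c [332.8 125.7] wh [49.  75.9] a 57.5
0.015 0.045 [ 417  319   46   40 1034] med z 0.0218 c [ 355.8 -227.2] wh [78.4 49.8] a 62.1
block 0.87 [238.3, 326.0]
block 0.63 [350.8, 258.4]
block 0.57 [337.8, 438.9]
glue 0.78 [174.6, 173.3]
glue 0.67 [205.4, 438.6]
jar 0.81 [203.1, 439.5]
wheel 0.83 [270.5, 440.9]
```

View pics/blk.png

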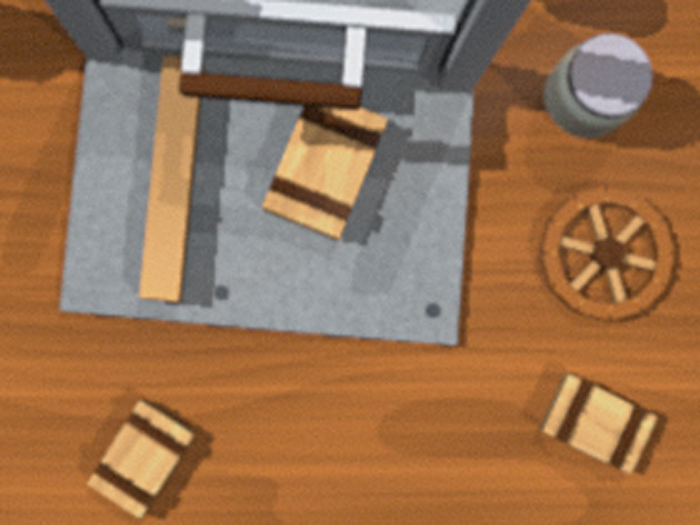

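The crop shows the apron block with two battens; it measures 100 x 64 mm, while both table blocks are about 76 x 49 mm, so the apron one at (238,331) is right. Bay from the post tops: origin (646.3, 15.2), yaw -5.5°, and the fence position agrees. Next I go to the handle.

```bash
cat >> h.py <<'E'
from scipy.spatial.transform import Rotation as Ro
YAW=-5.5; O=np.array([.6463,.0152,0]); B=Ro.from_euler('z',YAW,degrees=True).as_matrix()
def bay(p): return (np.asarray(p)-O)@B*1000
def go(p,z=(0,0,-1),y=(1,0,0)):
    """row for TCP at bay p (mm), tool z and y in bay axes"""
    s=env.observe(); R0=s["tool_rot"]; z=np.array(z,float); z/=np.linalg.norm(z); y=np.array(y,float); y-=z*(y@z); y/=np.linalg.norm(y)
    w=O+B@np.array(p)/1000
    best=None
    for sg in (1,-1):
        R=B@np.c_[np.cross(sg*y,z),sg*y,z]; rv=Ro.from_matrix(R0.T@R).as_rotvec(degrees=True)
        print("sg",sg,"row",np.round((R0.T@(w-s["position"])*100),2).tolist(),np.round(rv,1).tolist())
def st():
    s=env.observe(); print("t",s["time_s"],"bay",np.round(bay(s["position"]),1),"R_bay",np.round(B.T@s["tool_rot"],3).tolist(),"q",np.round(s["q"],0),"F",np.round(B.T@s["ft_force"],1),"grip",s["grip_width"],s["gripper_force"])
E
python3 -c "
from h import *
st();go((-55,0,230));go((-55,0,126))"
```

```text
t 0.95 bay [-461.2  442.4  231.3] R_bay [[-0.944, 0.329, 0.0], [0.329, 0.944, 0.0], [-0.0, 0.0, -1.0]] q [ 53.  22.  74.  -0.  84. -12.] F [0.5 0.4 0.1] grip 0.08557213244603483 0.0
sg 1 row [-52.9, -28.44, 0.13] [0.0, 0.0, 70.8]
sg -1 row [-52.9, -28.44, 0.13] [-0.0, 0.0, -109.2]
sg 1 row [-52.9, -28.44, 10.53] [0.0, 0.0, 70.8]
sg -1 row [-52.9, -28.44, 10.53] [-0.0, 0.0, -109.2]
```

{"fn": "jog_arm", "kwargs": {"targets": [[-52.9, -28.4, 0, 0, 0, 70.8], [-52.9, -28.4, 0, 0, 0, 70.8], [-52.9, -28.4, 0, 0, 0, 70.8], [-52.9, -28.4, 0, 0, 0, 70.8], [-52.9, -28.4, 0, 0, 0, 70.8], [-52.9, -28.4, 0, 0, 0, 70.8], [-52.9, -28.4, 0, 0, 0, 70.8], [-52.9, -28.4, 0, 0, 0, 70.8]], "hand": 0.5}}

```text
time_s: 1.62
position: [0.4315, 0.232, 0.2315]
tool_rot: [[-0.133, 0.991, 0.0], [0.991, 0.133, 0.0], [0.0, 0.0, -1.0]]
ft_force: [0.5, 0.3, -0.5]
grip_width: 0.0429
gripper_force: 0.0
```

```bash
python3 -c "
from h import *
st();go((-55,0,230))"
```

```text
t 1.6167 bay [-234.5  195.2  231.5] R_bay [[-0.228, 0.974, 0.0], [0.974, 0.228, 0.0], [0.0, 0.0, -1.0]] q [14. 16. 83.  0. 81.  7.] F [ 0.4  0.4 -0.5] grip 0.042877819134693955 0.0
sg 1 row [-23.1, 13.04, 0.16] [0.0, -0.0, 13.2]
sg -1 row [-23.1, 13.04, 0.16] [0.0, 0.0, -166.8]
```

{"fn": "jog_arm", "kwargs": {"targets": [[-23.1, 13.0, 0, 0, 0, 13.2], [-23.1, 13.0, 0, 0, 0, 13.2], [-23.1, 13.0, 0, 0, 0, 13.2], [-23.1, 13.0, 0, 0, 0, 13.2], [-23.1, 13.0, 0, 0, 0, 13.2], [-23.1, 13.0, 0, 0, 0, 13.2], [-23.1, 13.0, 0, 0, 0, 13.2], [-23.1, 13.0, 0, 0, 0, 13.2]]}}

```text
time_s: 2.28
position: [0.5933, 0.0199, 0.2304]
tool_rot: [[0.094, 0.996, -0.0], [0.996, -0.094, -0.0], [-0.0, -0.0, -1.0]]
ft_force: [-1.1, -0.1, -0.4]
grip_width: 0.043
gripper_force: 0.0
```

Run:
```python
from h import *
st();go((-55,0,126))
im=cap("wrist");P=cloud(im);save(im,"w1.png")
Q=bay(P); m=(Q[...,2]>146)&(Q[...,2]<160)&(abs(Q[...,1])<45)&(Q[...,0]<-40)&(Q[...,0]>-75)
q=Q[m]; print(m.sum(), np.percentile(q,[2,50,98],axis=0) if m.sum() else 0)
m=(Q[...,2]>146)&(Q[...,2]<160)&(abs(Q[...,1])<45)&(Q[...,0]>-20)&(Q[...,0]<15)
q=Q[m]; print(m.sum(), np.percentile(q,[2,50,98],axis=0) if m.sum() else 0)
```

```text
t 2.2833 bay [-53.2  -0.4 230.4] R_bay [[-0.002, 1.0, -0.0], [1.0, 0.002, -0.0], [-0.0, -0.0, -1.0]] q [-9. 26. 67. -0. 87. -4.] F [-1.  -0.2 -0.4] grip 0.04297568822408099 0.0
sg 1 row [0.04, -0.18, 10.44] [-0.0, 0.0, 0.1]
sg -1 row [0.04, -0.18, 10.44] [-0.0, -0.0, -179.9]
1701 [[-63.8556945  -42.89740633 157.0598461 ]
 [-55.49631349   4.66628451 159.47769038]
 [-48.18119353  43.62495087 159.98375263]]
528 [[ -7.12405159 -28.60145624 146.2673657 ]
 [ -6.8444132   10.07043589 153.32468351]
 [ -6.57181501  43.80606934 159.69840059]]
```

View pics/w1.png

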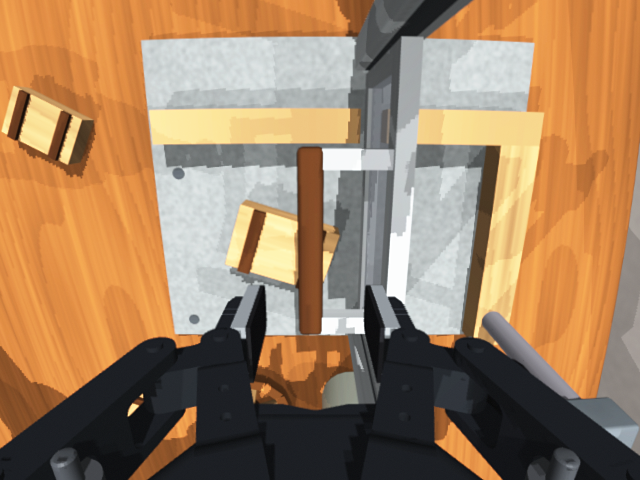

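The wrist view shows the bar at column 311, rows 147–335, between the fingers, with the block beneath. The bar top looks higher than the shut height, so I check it.

Run:
```python
from h import *
im=cap("wrist");P=cloud(im);Q=bay(P)
m=(Q[...,2]>140)&(Q[...,2]<180)&(abs(Q[...,1])<70)&(Q[...,0]<-40)&(Q[...,0]>-70)
print(m.sum(), np.percentile(Q[m],[1,25,50,75,99],axis=0).round(1))
```

```text
5283 [[-63.8 -59.5 150.8]
 [-59.4 -27.6 159.2]
 [-55.    8.3 159.9]
 [-50.6  40.2 160.4]
 [-40.9  61.2 161.6]]
```

{"fn": "jog_arm", "kwargs": {"targets": [[0, -0.2, 4, 0, 0, 0], [0, -0.2, 8, 0, 0, 0], [0, -0.2, 9.5, 0, 0, 0], [0, -0.2, 9.5, 0, 0, 0]]}}

```text
time_s: 2.72
position: [0.5871, 0.0251, 0.1329]
tool_rot: [[0.089, 0.996, -0.007], [0.996, -0.089, 0.001], [0.001, -0.008, -1.0]]
ft_force: [-0.9, -0.2, -0.2]
grip_width: 0.0428
gripper_force: 0.0
```

{"fn": "jog_arm", "kwargs": {"targets": [[0, 0, 0, 0, 0, 0], [0, 0, 0, 0, 0, 0]]}}

```text
time_s: 2.88
position: [0.5902, 0.0241, 0.1384]
tool_rot: [[0.089, 0.996, 0.003], [0.996, -0.089, -0.0], [-0.0, 0.003, -1.0]]
ft_force: [0.2, 0.3, 0.7]
grip_width: 0.0425
gripper_force: 0.0
```

```bash
python3 -c "
from h import *
st();go((-55,0,133))"
```

```text
t 2.8833 bay [-56.6   3.5 138.4] R_bay [[-0.007, 1.0, 0.003], [1.0, 0.007, -0.0], [-0.0, 0.003, -1.0]] q [-9. 30. 76.  0. 73. -4.] F [0.2 0.3 0.7] grip 0.04251809310939348 0.0
sg 1 row [-0.35, 0.16, 0.54] [0.2, 0.0, 0.4]
sg -1 row [-0.35, 0.16, 0.54] [-0.0, 0.3, -179.6]
```

{"fn": "jog_arm", "kwargs": {"targets": [[-0.3, 0.15, 0.5, 0, 0, 0], [-0.3, 0.15, 0.5, 0, 0, 0]]}}

```text
time_s: 3.05
position: [0.5913, 0.02, 0.132]
tool_rot: [[0.09, 0.996, 0.002], [0.996, -0.09, -0.0], [-0.0, 0.002, -1.0]]
ft_force: [-0.9, -0.6, -0.4]
grip_width: 0.0427
gripper_force: 0.0
```

{"fn": "jog_arm", "kwargs": {"targets": [[0, 0, 0, 0, 0, 0], [0, 0, 0, 0, 0, 0], [0, 0, 0, 0, 0, 0], [0, 0, 0, 0, 0, 0], [0, 0, 0, 0, 0, 0], [0, 0, 0, 0, 0, 0]], "hand": 0, "newtons": 60}}

```text
time_s: 3.55
position: [0.5906, 0.0202, 0.1316]
tool_rot: [[0.09, 0.996, -0.0], [0.996, -0.09, -0.0], [-0.0, -0.0, -1.0]]
ft_force: [-4.9, -0.3, 3.5]
grip_width: 0.015
gripper_force: 59.9
```

```bash
python3 -c "
from h import *
st();go((-56,0,266))"
```

```text
t 3.55 bay [-55.9  -0.3 131.6] R_bay [[-0.005, 1.0, -0.0], [1.0, 0.005, -0.0], [-0.0, -0.0, -1.0]] q [-10.  31.  76.  -0.  73.  -4.] F [-4.9 -0.8  3.5] grip 0.015018264031456261 59.91532802581787
sg 1 row [0.03, -0.01, -13.44] [-0.0, 0.0, 0.3]
sg -1 row [0.03, -0.01, -13.44] [-0.0, -0.0, -179.7]
```

{"fn": "jog_arm", "kwargs": {"targets": [[0, 0, -1, 0, 0, 0], [0, 0, -3, 0, 0, 0], [0, 0, -5, 0, 0, 0], [0, 0, -7, 0, 0, 0], [0, 0, -9, 0, 0, 0], [0, 0, -11, 0, 0, 0], [0, 0, -12.5, 0, 0, 0], [0, 0, -12.5, 0, 0, 0]]}}

```text
time_s: 4.22
position: [0.5906, 0.0203, 0.2583]
tool_rot: [[0.09, 0.996, 0.0], [0.996, -0.09, -0.0], [-0.0, 0.0, -1.0]]
ft_force: [-6.4, -1.0, 3.8]
grip_width: 0.0151
gripper_force: 62.6
```

{"fn": "jog_arm", "kwargs": {"targets": [[0, 0, -0.4, 0, 0, 0], [0, 0, -0.8, 0, 0, 0], [0, 0, -1.2, 0, 0, 0], [0, 0, -1.2, 0, 0, 0]]}}

```text
time_s: 4.55
position: [0.5903, 0.0203, 0.2641]
tool_rot: [[0.09, 0.996, -0.007], [0.996, -0.09, 0.001], [0.001, -0.008, -1.0]]
ft_force: [5.3, -0.7, -28.7]
grip_width: 0.0149
gripper_force: 65.5
```

The sash is at the stop (height matches +140 mm, pull 29 N). I ease off and release.

{"fn": "jog_arm", "kwargs": {"targets": [[0, 0, 0.3, 0, 0, 0], [0, 0, 0.3, 0, 0, 0]]}}

```text
time_s: 4.72
position: [0.5905, 0.0203, 0.264]
tool_rot: [[0.09, 0.996, -0.003], [0.996, -0.09, 0.0], [-0.0, -0.003, -1.0]]
ft_force: [-0.0, -1.2, -17.6]
grip_width: 0.0149
gripper_force: 67.1
```

{"fn": "jog_arm", "kwargs": {"targets": [[0, 0, 0, 0, 0, 0], [0, 0, 0, 0, 0, 0], [0, 0, 0, 0, 0, 0], [0, 0, -3, 0, 0, 0], [0, 0, -6, 0, 0, 0], [0, 0, -8, 0, 0, 0], [0, 0, -8, 0, 0, 0]], "hand": 0.5}}

```text
time_s: 5.3
position: [0.5918, 0.0203, 0.3516]
tool_rot: [[0.09, 0.996, 0.012], [0.996, -0.09, -0.002], [-0.001, 0.012, -1.0]]
ft_force: [0.2, -0.5, -0.1]
grip_width: 0.0429
gripper_force: 0.0
```

Run:
```python
from h import *
im=cap("wrist");P=cloud(im);Q=bay(P)
m=(Q[...,2]>270)&(Q[...,2]<310)&(abs(Q[...,1])<50)&(Q[...,0]<-45)&(Q[...,0]>-65)
print(m.sum(), np.percentile(Q[m],[5,50,95],axis=0).round(1))
st()
im=cap("top");P=cloud(im);Q=bay(P)
m=((Q[...,2]>38)&(Q[...,2]<52)&(Q[...,1]<40)&(Q[...,0]<-20)&(Q[...,1]>-110)); print(m.sum(),rect(Q[m][:,:2]/1000))
```

```text
4257 [[-63.1 -45.1 289.9]
 [-56.    4.9 291.9]
 [-48.6  46.1 293. ]]
t 5.35 bay [-5.510e+01 -1.000e-01  3.488e+02] R_bay [[-0.006, 1.0, 0.008], [1.0, 0.006, -0.0], [-0.0, 0.008, -1.0]] q [ -9.  23.  53.   0. 103.  -4.] F [-0.8 -0.3 -0.1] grip 0.04287777493011013 0.0
103 ((-54.49669647216797, -51.09260559082031), (64.58553314208984, 37.10902404785156), 71.0237808227539)
```

Run:
```python
from h import *
s=env.observe(); im=cap("wrist"); T=im["cam_to_world"]
print("cam in tool",np.round(s["tool_rot"].T@(T[:3,3]-s["position"]),3), np.round(s["tool_rot"].T@T[:3,2],2))
a=np.radians(-17.8); d=np.array([np.cos(a),np.sin(a),0]); n=np.array([-np.sin(a),np.cos(a),0])
z=(d-[0,0,1])/2**.5
go((-175,-14,160),z,n)
```

```text
cam in tool [ 0.073  0.    -0.142] [-0.29 -0.    0.96]
sg 1 row [-1.32, -11.95, 18.53] [-28.1, -38.8, -68.0]
sg -1 row [-1.32, -11.95, 18.53] [-42.1, 30.5, 101.8]
```

{"fn": "jog_arm", "kwargs": {"targets": [[0, -4, 0, -5, -3, -5], [0, -8, 0, -28.1, -38.8, -68], [-1.3, -12, 4, -28.1, -38.8, -68], [-1.3, -12, 8, -28.1, -38.8, -68], [-1.3, -12, 12, -28.1, -38.8, -68], [-1.3, -12, 16, -28.1, -38.8, -68], [-1.3, -12, 18.5, -28.1, -38.8, -68], [-1.3, -12, 18.5, -28.1, -38.8, -68]], "hand": 1}}

```text
time_s: 6.12
position: [0.4665, 0.0192, 0.1544]
tool_rot: [[-0.546, 0.723, 0.424], [0.671, 0.68, -0.297], [-0.503, 0.122, -0.856]]
ft_force: [-1.0, -0.6, -0.8]
grip_width: 0.0854
gripper_force: 0.0
```

```bash
cat >> h.py <<'E'
def tilt(yaw=0,el=45):
    a=np.radians(yaw); e=np.radians(el); d=np.array([np.cos(a),np.sin(a),0])
    return np.cos(e)*d-np.array([0,0,np.sin(e)]), np.array([-np.sin(a),np.cos(a),0])
E
python3 - <<'E'
from h import *
st(); go((-175,-14,160),*tilt(-17.8))
E
```

```text
t 6.1167 bay [-179.3  -13.3  154.4] R_bay [[-0.607, 0.654, 0.45], [0.615, 0.746, -0.255], [-0.503, 0.122, -0.856]] q [ -4.  12. 111. -30.  33. -23.] F [-0.9 -0.7 -0.8] grip 0.08540856867569871 0.0
sg 1 row [-0.59, 0.3, -0.27] [-8.9, -12.9, -22.8]
sg -1 row [-0.59, 0.3, -0.27] [-17.9, 12.3, 155.7]
```

{"fn": "jog_arm", "kwargs": {"targets": [[-0.6, 0.3, -0.3, -8.9, -12.9, -22.8], [-0.6, 0.3, -0.3, -8.9, -12.9, -22.8], [-0.6, 0.3, -0.3, -8.9, -12.9, -22.8], [-0.6, 0.3, -0.3, -8.9, -12.9, -22.8], [-0.6, 0.3, -0.3, -8.9, -12.9, -22.8], [-0.6, 0.3, -0.3, -8.9, -12.9, -22.8]]}}

```text
time_s: 6.62
position: [0.4726, 0.0173, 0.1648]
tool_rot: [[-0.644, 0.399, 0.653], [0.282, 0.917, -0.282], [-0.711, 0.003, -0.703]]
ft_force: [-0.3, 0.8, 0.1]
grip_width: 0.0859
gripper_force: 0.0
```

Run:
```python
from h import *
st(); go((-149,-21,79),*tilt(-17.8)); go((-95,-38.5,23),*tilt(-17.8))
im=cap("wrist");Q=bay(cloud(im)); save(im,"w2.png")
m=((Q[...,2]>37)&(Q[...,2]<49)&(Q[...,1]<50)&(Q[...,0]<-20)&(Q[...,1]>-110)&(Q[...,0]>-160)); print(m.sum(),rect(Q[m][:,:2]/1000))
```

```text
t 6.6167 bay [-173.1  -14.5  164.8] R_bay [[-0.668, 0.309, 0.677], [0.219, 0.951, -0.218], [-0.711, 0.003, -0.703]] q [ -5.  11. 121. -72.  13.  -5.] F [-0.4  0.7  0.1] grip 0.0859209618478669 0.0
sg 1 row [4.35, 0.1, 7.81] [-0.0, 0.3, -0.3]
sg -1 row [4.35, 0.1, 7.81] [0.5, 0.1, 179.7]
sg 1 row [4.34, 0.09, 15.78] [-0.0, 0.3, -0.3]
sg -1 row [4.34, 0.09, 15.78] [0.5, 0.1, 179.7]
5858 ((-87.02192687988281, -41.8960075378418), (64.5558090209961, 100.75536346435547), 72.30365753173828)
```

View pics/w2.png

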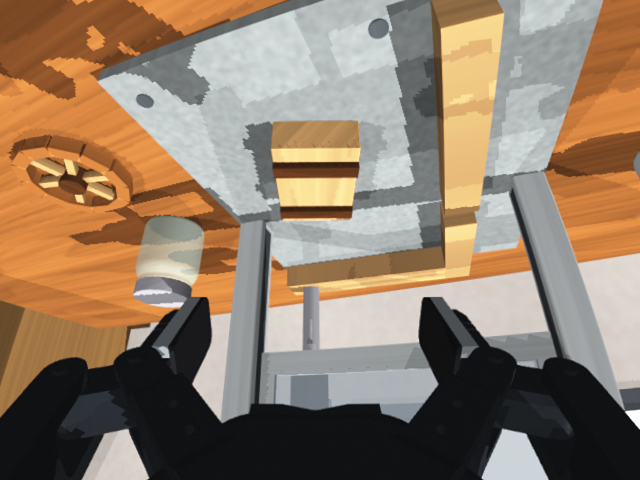

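The wrist view (upside down) shows the block at (165,315), lying squarely between the fingers. The wrist is near its joint-5 limit, so I use a steeper 60° tilt.

Run:
```python
from h import *
go((-148,-22,96),*tilt(-17.7,60))
```

```text
sg 1 row [3.15, 0.04, 6.69] [-0.1, 15.3, -0.5]
sg -1 row [3.15, 0.04, 6.69] [23.9, 0.2, 177.9]
```

{"fn": "jog_arm", "kwargs": {"targets": [[3.2, 0, 6.7, 0, 15.3, -0.5], [3.2, 0, 6.7, 0, 15.3, -0.5], [3.2, 0, 6.7, 0, 15.3, -0.5], [3.2, 0, 6.7, 0, 15.3, -0.5], [3.2, 0, 6.7, 0, 15.3, -0.5]]}}

```text
time_s: 7.08
position: [0.4983, 0.0077, 0.0956]
tool_rot: [[-0.796, 0.395, 0.459], [0.343, 0.919, -0.196], [-0.499, 0.002, -0.867]]
ft_force: [-0.3, -0.3, 0.1]
grip_width: 0.0855
gripper_force: 0.0
```

Run:
```python
from h import *
st();go((-105,-36,18),*tilt(-17.7,60))
```

```text
t 7.0833 bay [-146.6  -21.7   95.6] R_bay [[-0.825, 0.305, 0.476], [0.266, 0.952, -0.151], [-0.499, 0.002, -0.867]] q [ -9.  20. 114. -22.  19. -56.] F [-0.3 -0.3  0.1] grip 0.0854822569970443 0.0
sg 1 row [0.06, -0.11, 8.92] [0.1, -0.1, -0.1]
sg -1 row [0.06, -0.11, 8.92] [-0.1, -0.1, 179.9]
```

{"fn": "jog_arm", "kwargs": {"targets": [[0, -0.1, 3, 0, 0, 0], [0, -0.1, 6, 0, 0, 0], [0, -0.1, 8, 0, 0, 0], [0, -0.1, 8.8, 0, 0, 0], [0, -0.1, 8.8, 0, 0, 0], [0, -0.1, 8.8, 0, 0, 0]]}}

```text
time_s: 7.58
position: [0.5398, -0.0096, 0.0235]
tool_rot: [[-0.796, 0.397, 0.457], [0.342, 0.918, -0.201], [-0.5, -0.003, -0.866]]
ft_force: [0.1, -0.2, 0.6]
grip_width: 0.085
gripper_force: 0.0
```

{"fn": "jog_arm", "kwargs": {"targets": [[0, 0, 0, 0, 0, 0], [0, 0, 0, 0, 0, 0], [0, 0, 0, 0, 0, 0], [0, 0, 0, 0, 0, 0], [0, 0, 0, 0, 0, 0]], "hand": 0.5, "newtons": 30}}

```text
time_s: 8.0
position: [0.5395, -0.0096, 0.0244]
tool_rot: [[-0.795, 0.396, 0.459], [0.342, 0.918, -0.201], [-0.501, -0.004, -0.865]]
ft_force: [-2.8, 2.5, 6.7]
grip_width: 0.0633
gripper_force: 32.3
```

Run:
```python
from h import *
st();go((-130,0,20),*tilt(0,60))
```

```text
t 8.0 bay [-103.9  -35.    24.4] R_bay [[-0.824, 0.307, 0.476], [0.264, 0.952, -0.157], [-0.501, -0.004, -0.865]] q [-10.  31. 112. -41.  10. -38.] F [-3.   2.2  6.7] grip 0.06326229077090628 32.31252774596214
sg 1 row [3.29, 2.53, -1.41] [-9.1, 0.0, -15.4]
sg -1 row [3.29, 2.53, -1.41] [0.0, 13.2, 164.1]
```

```bash
cat > k.py <<'E'
from h import *
from scipy.optimize import least_squares, brentq
# q2,q3, world pos, world tool z
D=[(21.807,74.336,(.23,.5,.231),(0,0,-1)),(26,67,(.5933,.0199,.2304),(0,0,-1)),(31,76,(.5906,.0202,.1316),(0,0,-1)),(23,53,(.5918,.0203,.3488),(0,0,-1)),
(11,121,(.4726,.0173,.1648),(.653,-.282,-.703)),(20,114,(.4983,.0077,.0956),(.459,-.196,-.867)),(31,112,(.5395,-.0096,.0244),(.459,-.201,-.865))]
def wc(p,z,Lt): w=np.array(p)-Lt*np.array(z); return np.hypot(w[0],w[1]),w[2]
def fk(x,q2,q3): a,d,L2,L3,Lt,e=x; A,Bq=np.radians(q2),np.radians(q2+q3+e); return a+L2*np.sin(A)+L3*np.sin(Bq), d+L2*np.cos(A)+L3*np.cos(Bq)
def res(x): return np.concatenate([np.subtract(fk(x,q2,q3),wc(p,z,x[4])) for q2,q3,p,z in D])
s=least_squares(res,[.05,.3,.4,.4,.25,0]); X=s.x
E
python3 - <<'E'
from k import *
print(X.round(3),(s.fun*1000).round(1))
for bx,by,bz in [(-130,10,20),(-100,-30,22),(-60,28,22),(8,28,22)]:
  for el in (50,55,60,65,70):
    z=B@tilt(0,el)[0]; p=O+B@np.array([bx,by,bz])/1000; r,h=wc(p,z,X[4])
    f=least_squares(lambda q: np.subtract(fk(X,*q),(r,h)),[20,110]); q2,q3=f.x
    print(bx,el,"forearm el %.1f q2 %.0f q3 %.0f err %.1f yawdev %.1f"%(q2+q3-90,q2,q3,f.cost**.5*1000, np.degrees(np.arctan2(z[1],z[0])-np.arctan2(*(p-X[4]*z)[1::-1]))))
E
```

```text
[ 0.02   0.159  0.521  0.366  0.272 16.653] [ 1.1 -2.4 -0.1  1.5  2.5 -1.2 -2.5  0.7  0.5  1.4 -0.5 -2.3 -1.1  2.2]
-130 50 forearm el 67.2 q2 34 q3 124 err 0.0 yawdev -14.5
-130 55 forearm el 62.0 q2 32 q3 120 err 0.0 yawdev -13.8
-130 60 forearm el 57.3 q2 31 q3 117 err 0.0 yawdev -13.0
-130 65 forearm el 53.2 q2 30 q3 113 err 0.0 yawdev -12.4
-130 70 forearm el 49.5 q2 30 q3 110 err 0.0 yawdev -11.7
-100 50 forearm el 63.9 q2 34 q3 120 err 0.0 yawdev -7.3
-100 55 forearm el 59.0 q2 32 q3 117 err 0.0 yawdev -7.0
-100 60 forearm el 54.5 q2 31 q3 113 err 0.0 yawdev -6.6
-100 65 forearm el 50.5 q2 31 q3 110 err 0.0 yawdev -6.3
-100 70 forearm el 46.9 q2 31 q3 106 err 0.0 yawdev -6.0
-60 50 forearm el 57.8 q2 35 q3 112 err 0.0 yawdev -14.5
-60 55 forearm el 53.4 q2 34 q3 109 err 0.0 yawdev -13.9
-60 60 forearm el 49.4 q2 34 q3 106 err 0.0 yawdev -13.3
-60 65 forearm el 45.7 q2 34 q3 102 err 0.0 yawdev -12.7
-60 70 forearm el 42.2 q2 34 q3 98 err 0.0 yawdev -12.1
8 50 forearm el 50.3 q2 38 q3 102 err 0.0 yawdev -12.5
8 55 forearm el 46.4 q2 38 q3 99 err 0.0 yawdev -12.0
8 60 forearm el 42.6 q2 37 q3 95 err 0.0 yawdev -11.6
8 65 forearm el 39.0 q2 38 q3 91 err 0.0 yawdev -11.1
8 70 forearm el 35.7 q2 38 q3 87 err 0.0 yawdev -10.7
```

Run:
```python
from h import *
go((-103,-36,22),*tilt(-17.7,70))
```

```text
sg 1 row [0.02, -0.07, 0.27] [-0.3, 10.1, -0.1]
sg -1 row [0.02, -0.07, 0.27] [15.8, 0.4, 179.2]
```

{"fn": "jog_arm", "kwargs": {"targets": [[0, 0, 0, 0, 0, 0], [0, 0, 0, 0, 0, 0], [0, 0, 0, 0, 0, 0], [0, 0, 0, 0, 5, 0], [0, 0, 0.2, 0, 10, 0], [0, 0, 0.2, 0, 10, 0], [0, 0, 0.2, 0, 10, 0]], "hand": 1}}

```text
time_s: 8.58
position: [0.5427, -0.0105, 0.0224]
tool_rot: [[-0.863, 0.396, 0.314], [0.372, 0.918, -0.137], [-0.342, -0.001, -0.94]]
ft_force: [0.7, -1.2, 0.6]
grip_width: 0.0853
gripper_force: 0.0
```

Run:
```python
from h import *
st();go((-103,-36,20),*tilt(-17.7,70))
```

```text
t 8.5833 bay [-100.7  -35.5   22.4] R_bay [[-0.894, 0.306, 0.326], [0.288, 0.952, -0.106], [-0.342, -0.001, -0.94]] q [-12.  31. 105. -10.  24. -70.] F [ 0.9 -1.1  0.6] grip 0.08534473494014833 0.0
sg 1 row [0.28, -0.12, 0.16] [-0.1, 0.0, -0.1]
sg -1 row [0.28, -0.12, 0.16] [0.0, 0.2, 179.9]
```

{"fn": "jog_arm", "kwargs": {"targets": [[0.2, -0.1, 0, 0, 0, 0], [0.2, -0.1, 0, 0, 0, 0], [0.2, -0.1, 0, 0, 0, 0], [0.2, -0.1, 0, 0, 0, 0], [0.2, -0.1, 0, 0, 0, 0]], "hand": 0.5, "newtons": 30}}

```text
time_s: 9.0
position: [0.5377, -0.0105, 0.0205]
tool_rot: [[-0.864, 0.397, 0.311], [0.371, 0.918, -0.14], [-0.341, -0.005, -0.94]]
ft_force: [-2.8, -1.1, 2.7]
grip_width: 0.063
gripper_force: 33.4
```

Run:
```python
from h import *
st();go((-120,0,28),*tilt(0,70))
```

```text
t 9.0 bay [-105.6  -36.    20.5] R_bay [[-0.895, 0.307, 0.323], [0.287, 0.952, -0.109], [-0.341, -0.005, -0.94]] q [-12.  31. 106. -10.  24. -69.] F [-2.7 -1.4  2.7] grip 0.06297248428287436 33.37040528655052
sg 1 row [2.06, 2.99, -1.56] [-6.4, -0.1, -16.7]
sg -1 row [2.06, 2.99, -1.56] [-0.2, 9.2, 163.0]
```

{"fn": "jog_arm", "kwargs": {"targets": [[-0.2, 0, -0.6, 0, 0, 0], [0.5, 0.8, -1, -2, 0, -5], [1.2, 1.8, -1.4, -4.3, 0, -11], [2.1, 3.0, -1.6, -6.4, 0, -16.7], [2.1, 3.0, -1.6, -6.4, 0, -16.7], [2.1, 3.0, -1.6, -6.4, 0, -16.7]]}}

```text
time_s: 9.5
position: [0.5272, 0.027, 0.0286]
tool_rot: [[-0.935, 0.099, 0.339], [0.094, 0.995, -0.032], [-0.341, 0.002, -0.94]]
ft_force: [-0.4, -0.5, -1.2]
grip_width: 0.0634
gripper_force: 33.6
```

Run:
```python
from h import *
st();go((-120,0,21),*tilt(0,70))
im=cap("top");Q=bay(cloud(im))
m=((Q[...,2]>38)&(Q[...,2]<60)&(Q[...,1]<45)&(Q[...,0]<-20)&(Q[...,1]>-110)&(Q[...,0]>-170)); print(m.sum(),rect(Q[m][:,:2]/1000)); save(im,"t3.png",(120,320,190,430),3)
```

```text
t 9.5 bay [-119.6    0.3   28.6] R_bay [[-0.94, 0.003, 0.341], [0.004, 1.0, 0.0], [-0.341, 0.002, -0.94]] q [-11.  29. 108.   5.  23. -99.] F [-0.4 -0.5 -1.2] grip 0.06342741011419878 33.61572436988354
sg 1 row [0.29, -0.03, 0.7] [0.0, -0.1, -0.2]
sg -1 row [0.29, -0.03, 0.7] [-0.1, -0.0, 179.8]
1265 ((-83.74430084228516, -0.15719223022460938), (87.70686340332031, 74.75432586669922), 89.09524536132812)
```

View pics/t3.png

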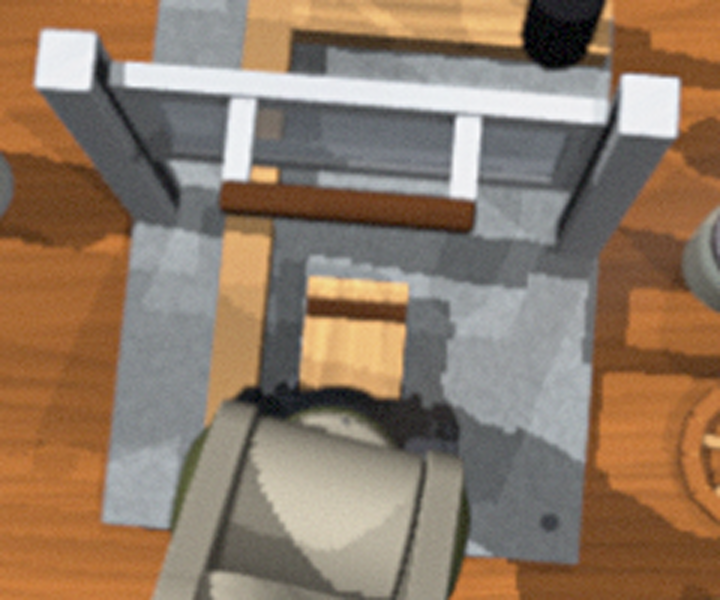

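The top crop shows the block held straight on the apron (crop (355,330)), the sash raised, and a gap to the side fence. I set it down, release, and then push it left.

{"fn": "jog_arm", "kwargs": {"targets": [[0.3, 0, 0.75, 0, 0, 0], [0.3, 0, 0.75, 0, 0, 0], [0.3, 0, 0.75, 0, 0, 0]]}}

```text
time_s: 9.8
position: [0.5278, 0.0267, 0.0203]
tool_rot: [[-0.935, 0.098, 0.341], [0.093, 0.995, -0.032], [-0.342, 0.001, -0.94]]
ft_force: [2.2, -1.0, -0.1]
grip_width: 0.0634
gripper_force: 34.2
```

{"fn": "jog_arm", "kwargs": {"targets": [[0, 0, 0, 0, 0, 0], [0, 0, 0, 0, 0, 0], [0, 0, 0, 0, 0, 0], [0, 0, -3, 0, 0, 0], [0, 0, -6, 0, 0, 0], [0, 0, -8, 0, 0, 0], [0, 0, -8, 0, 0, 0]], "hand": 0.93}}

```text
time_s: 10.38
position: [0.5001, 0.0295, 0.0988]
tool_rot: [[-0.934, 0.096, 0.344], [0.09, 0.995, -0.032], [-0.346, 0.001, -0.938]]
ft_force: [1.5, 1.0, 0.5]
grip_width: 0.0793
gripper_force: 0.0
```

Run:
```python
from h import *
st();go((-105,-70,90),*tilt(0,70));go((-105,-70,24),*tilt(0,70))
im=cap("wrist");Q=bay(cloud(im))
m=((Q[...,2]>37)&(Q[...,2]<49)&(Q[...,1]<50)&(Q[...,0]<-20)&(Q[...,1]>-110)&(Q[...,0]>-170)); print(m.sum(),rect(Q[m][:,:2]/1000))
```

```text
t 10.3833 bay [-146.9    0.2   98.8] R_bay [[-0.938, -0.0, 0.346], [0.0, 1.0, 0.001], [-0.346, 0.001, -0.938]] q [-11.  20. 108.   4.  32. -99.] F [1.4 1.2 0.5] grip 0.07933625969166842 0.0
sg 1 row [-3.63, -7.03, 2.27] [0.0, 0.2, -0.0]
sg -1 row [-3.63, -7.03, 2.27] [0.4, -0.1, 180.0]
sg 1 row [-1.34, -7.03, 8.46] [0.0, 0.2, -0.0]
sg -1 row [-1.34, -7.03, 8.46] [0.4, -0.1, 180.0]
11351 ((-98.62989807128906, -0.23543167114257812), (101.73722839355469, 64.44266510009766), 0.6989223957061768)
```

{"fn": "jog_arm", "kwargs": {"targets": [[-1, -4, 0, 0, 0, 0], [-1.9, -7, 0, 0, 0, 0], [-1.9, -7, 3, 0, 0, 0], [-1.9, -7, 6, 0, 0, 0], [-1.9, -7, 8.4, 0, 0, 0], [-1.9, -7, 8.4, 0, 0, 0], [-1.9, -7, 8.4, 0, 0, 0]], "hand": 0}}

```text
time_s: 11.02
position: [0.5388, -0.0443, 0.0215]
tool_rot: [[-0.937, 0.096, 0.336], [0.091, 0.995, -0.03], [-0.338, 0.002, -0.941]]
ft_force: [-0.7, -0.8, 0.8]
grip_width: -0.0
gripper_force: 0.0
```

{"fn": "jog_arm", "kwargs": {"targets": [[0, 1.5, 0, 0, 0, 0], [0, 2.5, 0, 0, 0, 0], [0, 3.2, 0, 0, 0, 0], [0, 3.8, 0, 0, 0, 0], [0, 4.3, 0, 0, 0, 0], [0, 4.7, 0, 0, 0, 0], [0, 4.9, 0, 0, 0, 0], [0, 4.9, 0, 0, 0, 0]]}}

```text
time_s: 11.68
position: [0.5442, 0.0046, 0.0234]
tool_rot: [[-0.936, 0.095, 0.34], [0.09, 0.995, -0.031], [-0.341, 0.001, -0.94]]
ft_force: [0.8, 0.8, -0.0]
grip_width: 0.0002
gripper_force: 0.0
```

Run:
```python
from h import *
st()
im=cap("wrist");Q=bay(cloud(im))
m=((Q[...,2]>37)&(Q[...,2]<50)&(Q[...,1]<57)&(Q[...,0]<-20)&(Q[...,1]>-20)&(Q[...,0]>-170)); print(m.sum(),rect(Q[m][:,:2]/1000))
```

```text
t 11.6833 bay [-100.6  -20.4   23.4] R_bay [[-0.94, -0.0, 0.341], [0.0, 1.0, 0.001], [-0.341, 0.001, -0.94]] q [ -13.   31.  106.    7.   24. -104.] F [ 0.7  0.8 -0. ] grip 0.00023103870488124022 0.0
19152 ((-96.97207641601562, 18.237058639526367), (77.51396942138672, 102.05284881591797), 88.58782196044922)
```

{"fn": "jog_arm", "kwargs": {"targets": [[0, 0.2, 0, 0, 0, 0], [0, 0.4, 0, 0, 0, 0], [0, 0.4, 0, 0, 0, 0]]}}

```text
time_s: 11.98
position: [0.546, 0.0074, 0.0237]
tool_rot: [[-0.934, 0.096, 0.343], [0.091, 0.995, -0.033], [-0.344, 0.0, -0.939]]
ft_force: [2.8, -6.2, -0.1]
grip_width: -0.0002
gripper_force: 3.3
```

{"fn": "jog_arm", "kwargs": {"targets": [[0, 0.2, 0, 0, 0, 0], [0, 0.4, 0, 0, 0, 0], [0, 0.4, 0, 0, 0, 0]]}}

```text
time_s: 12.23
position: [0.5467, 0.0081, 0.0237]
tool_rot: [[-0.934, 0.097, 0.343], [0.09, 0.995, -0.037], [-0.345, -0.003, -0.939]]
ft_force: [-2.0, -33.9, -1.6]
grip_width: -0.0001
gripper_force: 17.0
```

Run:
```python
from h import *
st()
im=cap("wrist");Q=bay(cloud(im)); save(im,"w4.png")
for x0 in range(-150,-40,12):
    m=(abs(Q[...,0]-x0)<3)&(Q[...,2]>37)&(Q[...,2]<50)&(Q[...,1]>-15)&(Q[...,1]<57); q=Q[m]
    if len(q)>20: print(x0,len(q),np.percentile(q[:,1],[1,99]).round(1),np.median(q[:,2]).round(1))
```

```text
t 12.2333 bay [-98.5 -16.6  23.7] R_bay [[-0.939, 0.002, 0.345], [0.0, 1.0, -0.004], [-0.345, -0.003, -0.939]] q [ -13.   31.  105.    6.   24. -102.] F [  1.2 -33.9  -1.6] grip -0.00012781848913888348 17.022408980337786
-138 2373 [-3.7 56.5] 39.2
-126 2125 [-3.9 56.3] 45.3
-114 785 [-14.5  55.4] 39.6
-102 1339 [-0.6 56.4] 39.3
-90 550 [ 7.1 56.8] 39.1
-78 160 [44.2 56.8] 39.0
-66 57 [29.2 35.4] 45.2
```

View pics/w4.png

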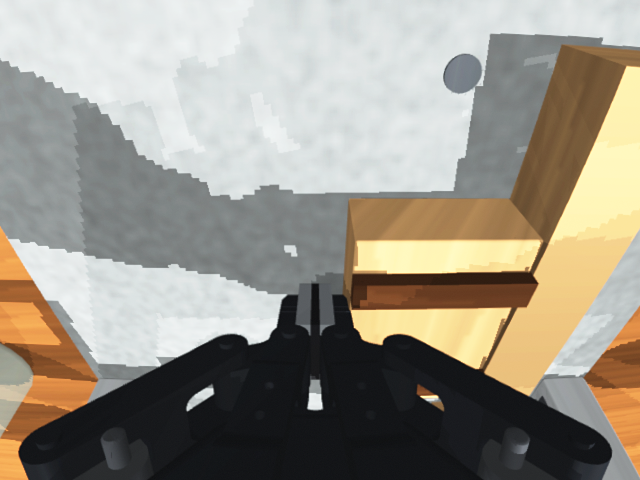

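The wrist view shows the block's long side flush against the side fence (seam near (510,280)); contact was firm at 34 N. Now I move behind its rear end.

{"fn": "jog_arm", "kwargs": {"targets": [[0, -1, 0, 0, 0, 0], [0, -2, 0, 0, 0, 0], [0, -2, -3, 0, 0, 0], [0, -2, -6, 0, 0, 0], [0, -2, -8, 0, 0, 0], [0, -2, -8, 0, 0, 0]], "hand": 0}}

```text
time_s: 12.78
position: [0.5161, -0.0052, 0.1015]
tool_rot: [[-0.934, 0.096, 0.344], [0.09, 0.995, -0.033], [-0.346, 0.001, -0.938]]
ft_force: [0.4, -0.2, -0.2]
grip_width: -0.0001
gripper_force: 0.0
```

Run:
```python
from h import *
st();go((-185,27,90),*tilt(0,70));go((-180,27,24),*tilt(0,70))
im=cap("wrist");Q=bay(cloud(im))
for x0 in range(-170,-40,10):
    m=(abs(Q[...,0]-x0)<2)&(Q[...,2]>36)&(Q[...,2]<50)&(Q[...,1]>-15)&(Q[...,1]<57); q=Q[m]
    if len(q)>20: print(x0,len(q),np.percentile(q[:,1],[1,99]).round(1),np.median(q[:,2]).round(1))
m=(Q[...,2]>38)&(Q[...,2]<50)&(Q[...,1]>5)&(Q[...,1]<50)&(Q[...,0]<-40)
print(np.percentile(Q[m][:,0],[1,99]))
```

```text
t 12.7833 bay [-127.7  -32.8  101.5] R_bay [[-0.938, -0.0, 0.346], [0.0, 1.0, 0.001], [-0.346, 0.001, -0.938]] q [ -16.   21.  106.    6.   34. -105.] F [ 0.4 -0.1 -0.2] grip -9.677870583558609e-05 0.0
sg 1 row [5.78, 5.98, -0.9] [0.0, 0.2, -0.0]
sg -1 row [5.78, 5.98, -0.9] [0.3, -0.1, 180.0]
sg 1 row [7.59, 5.98, 5.47] [0.0, 0.2, -0.0]
sg -1 row [7.59, 5.98, 5.47] [0.3, -0.1, 180.0]
-140 665 [-4.  56.2] 39.0
-130 1235 [-4.3 56.3] 43.7
-120 355 [-4.4 55.9] 44.8
-110 520 [-4.2 56.2] 38.9
-100 463 [-4.1 56.3] 38.8
-90 453 [-4.1 56.2] 38.9
-80 400 [-3.8 55.8] 38.9
-70 923 [-4.4 56.3] 43.5
-60 215 [-4.4 56.5] 44.9
-50 324 [-4.3 56.1] 38.9
[-144.96631573  -47.05132619]
```

{"fn": "jog_arm", "kwargs": {"targets": [[3, 3, -0.9, 0, 0, 0], [5.8, 6, -0.9, 0, 0, 0], [5.8, 6, -0.9, 0, 0, 0], [6.8, 6, 2.5, 0, 0, 0], [7.5, 6, 5.4, 0, 0, 0], [7.5, 6, 5.4, 0, 0, 0], [7.5, 6, 5.4, 0, 0, 0]], "hand": 0.35}}

```text
time_s: 13.42
position: [0.4689, 0.0598, 0.0205]
tool_rot: [[-0.937, 0.096, 0.335], [0.091, 0.995, -0.031], [-0.336, 0.002, -0.942]]
ft_force: [0.6, 0.1, 1.3]
grip_width: 0.0295
gripper_force: 0.0
```

Run:
```python
from h import *
st();go((-50,27,23),*tilt(0,70))
```

```text
t 13.4167 bay [-180.8   27.4   20.5] R_bay [[-0.942, -0.0, 0.336], [0.0, 1.0, 0.002], [-0.336, 0.002, -0.942]] q [ -8.  27. 117.   3.  16. -95.] F [0.6 0.2 1.3] grip 0.029540973580006985 0.0
sg 1 row [-12.4, -0.04, 4.17] [0.1, -0.3, -0.0]
sg -1 row [-12.4, -0.04, 4.17] [-0.5, -0.1, 180.0]
```

{"fn": "jog_arm", "kwargs": {"targets": [[-1.9, 0, 0.5, 0, 0, 0], [-3.3, 0, 1.0, 0, 0, 0], [-5, 0, 1.6, 0, 0, 0], [-6.8, 0, 2.2, 0, 0, 0], [-8.6, 0, 2.8, 0, 0, 0], [-10.4, 0, 3.4, 0, 0, 0], [-11.7, 0, 3.9, 0, 0, 0], [-12.4, 0, 4.15, 0, 0, 0]]}}

```text
time_s: 14.08
position: [0.6015, 0.0468, 0.0273]
tool_rot: [[-0.935, 0.096, 0.342], [0.091, 0.995, -0.032], [-0.344, 0.001, -0.939]]
ft_force: [-2.6, 0.3, 1.0]
grip_width: 0.0298
gripper_force: 1.2
```

Run:
```python
from h import *
st();go((-40,27,22),*tilt(0,60));go((0,27,22),*tilt(0,60))
im=cap("wrist");Q=bay(cloud(im));save(im,"w5.png")
for x0 in range(-50,70,10):
    m=(abs(Q[...,0]-x0)<2)&(Q[...,2]>36)&(Q[...,2]<50)&(Q[...,1]>-15)&(Q[...,1]<56); q=Q[m]
    if len(q)>20: print(x0,len(q),np.percentile(q[:,1],[1,99]).round(1),np.median(q[:,2]).round(1))
```

```text
t 14.0833 bay [-47.6  27.2  27.3] R_bay [[-0.939, 0.0, 0.344], [0.001, 1.0, 0.001], [-0.344, 0.001, -0.939]] q [ -7.  34.  96.   1.  30. -92.] F [-2.6  0.   1. ] grip 0.029779671700434485 1.2240024749189615
sg 1 row [-0.53, -0.02, 0.76] [0.1, -9.9, -0.0]
sg -1 row [-0.53, -0.02, 0.76] [-15.5, -0.1, 179.3]
sg 1 row [-4.29, -0.02, 2.14] [0.1, -9.9, -0.0]
sg -1 row [-4.29, -0.02, 2.14] [-15.5, -0.1, 179.3]
-50 71 [11.6 41.9] 42.6
-40 358 [11.8 41.8] 37.7
-30 406 [10.9 43.3] 39.1
-20 429 [ 8.7 45.3] 45.1
0 397 [ 2.1 51.9] 38.9
10 419 [ 1.8 51.8] 39.0
20 134 [13.4 38.5] 39.1
```

View pics/w5.png

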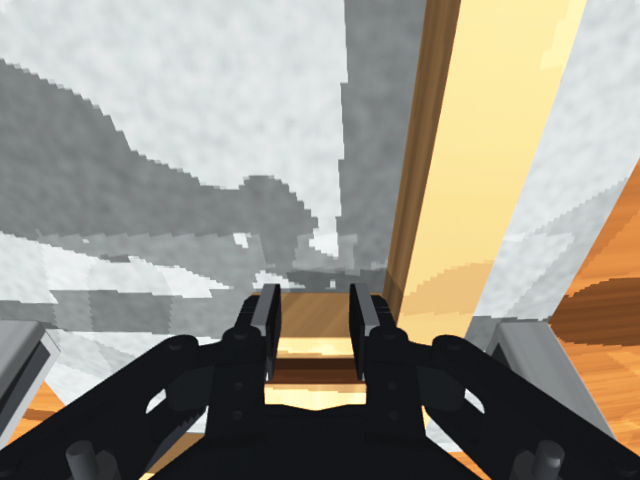

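Wrist view: the fingers push the rear end (about (315,310)) with the block still against the fence. I reduce the tilt and continue under the sash.

{"fn": "jog_arm", "kwargs": {"targets": [[-0.3, 0, 0.4, 0, -5, 0], [-0.55, 0, 0.75, 0, -9.9, 0], [-0.9, 0, 0.9, 0, -9.9, 0], [-1.8, 0, 1.25, 0, -9.9, 0], [-2.7, 0, 1.55, 0, -9.9, 0], [-3.6, 0, 1.9, 0, -9.9, 0], [-4.3, 0, 2.15, 0, -9.9, 0], [-4.3, 0, 2.15, 0, -9.9, 0]]}}

```text
time_s: 14.8
position: [0.6488, 0.0424, 0.0207]
tool_rot: [[-0.863, 0.096, 0.496], [0.084, 0.995, -0.047], [-0.498, 0.001, -0.867]]
ft_force: [0.1, -0.6, 1.1]
grip_width: 0.0296
gripper_force: 0.0
```

Run:
```python
from h import *
st();go((8,27,22),*tilt(0,60));go((10,27,22),*tilt(0,60))
```

```text
t 14.8 bay [-0.1 27.3 20.7] R_bay [[-0.867, -0.0, 0.498], [0.001, 1.0, 0.001], [-0.498, 0.001, -0.867]] q [ -7.  37.  96.   3.  17. -94.] F [ 0.2 -0.5  1.1] grip 0.029623630397569743 0.0
sg 1 row [-0.77, -0.03, 0.3] [0.1, -0.1, -0.0]
sg -1 row [-0.77, -0.03, 0.3] [-0.2, -0.1, 180.0]
sg 1 row [-0.94, -0.03, 0.4] [0.1, -0.1, -0.0]
sg -1 row [-0.94, -0.03, 0.4] [-0.2, -0.1, 180.0]
```

{"fn": "jog_arm", "kwargs": {"targets": [[-0.3, 0, 0.15, 0, 0, 0], [-0.6, 0, 0.3, 0, 0, 0], [-0.8, 0, 0.42, 0, 0, 0], [-0.8, 0, 0.42, 0, 0, 0]]}}

```text
time_s: 15.13
position: [0.6566, 0.0417, 0.0202]
tool_rot: [[-0.863, 0.096, 0.496], [0.084, 0.995, -0.046], [-0.498, 0.001, -0.867]]
ft_force: [0.5, -0.5, 0.0]
grip_width: 0.0299
gripper_force: 0.0
```

{"fn": "jog_arm", "kwargs": {"targets": [[-0.2, 0, 0.1, 0, 0, 0], [-0.35, 0, 0.2, 0, 0, 0], [-0.35, 0, 0.2, 0, 0, 0]]}}

```text
time_s: 15.38
position: [0.6585, 0.0417, 0.0197]
tool_rot: [[-0.866, 0.095, 0.492], [0.083, 0.995, -0.046], [-0.494, 0.001, -0.87]]
ft_force: [-11.5, 0.2, 7.7]
grip_width: 0.0297
gripper_force: 6.1
```

Run:
```python
from h import *
st()
```

```text
t 15.3833 bay [ 9.6 27.5 19.7] R_bay [[-0.87, -0.001, 0.494], [0.0, 1.0, 0.001], [-0.494, 0.001, -0.87]] q [ -7.  38.  94.   3.  19. -94.] F [-11.5  -0.9   7.7] grip 0.029723533989032536 6.1475613713264465
```

{"fn": "jog_arm", "kwargs": {"targets": [[-0.2, 0, 0.1, 0, 0, 0], [-0.2, 0, 0.1, 0, 0, 0]]}}

```text
time_s: 15.55
position: [0.6587, 0.0418, 0.0193]
tool_rot: [[-0.868, 0.095, 0.488], [0.083, 0.995, -0.045], [-0.49, 0.001, -0.872]]
ft_force: [-24.6, 0.9, 14.8]
grip_width: 0.0299
gripper_force: 11.8
```

{"fn": "jog_arm", "kwargs": {"targets": [[0.5, 0, -0.2, 0, 0, 0], [1.7, 0, -0.9, 0, 0, 0], [3.5, 0, -2, 0, 0, 0], [5.3, 0, -3, 0, 0, 0], [7, 0, -4, 0, 0, 0], [7, 0, -4, 0, 0, 0]]}}

```text
time_s: 16.05
position: [0.5789, 0.0496, 0.0194]
tool_rot: [[-0.865, 0.095, 0.492], [0.083, 0.995, -0.046], [-0.494, 0.002, -0.869]]
ft_force: [-0.3, 0.7, -1.1]
grip_width: 0.0297
gripper_force: 0.0
```

Run:
```python
from h import *
st()
for n in ("wrist","scene","top"):
    im=cap(n);Q=bay(cloud(im)); print(n)
    if n=="scene": save(im,"s6.png",(200,370,200,400),4)
    for x0 in range(10,130,10):
        m=(abs(Q[...,0]-x0)<2.5)&(Q[...,2]>36)&(Q[...,2]<50)&(Q[...,1]>-30)&(Q[...,1]<57); q=Q[m]
        if len(q)>8: print(x0,len(q),np.percentile(q[:,1],[2,98]).round(1),np.median(q[:,2]).round(1))
    m=(Q[...,2]>37)&(Q[...,2]<44)&(Q[...,1]>5)&(Q[...,1]<50)&(Q[...,0]>-5)&(Q[...,0]<112)
    if m.sum(): print("x",np.percentile(Q[m][:,0],[1,99]))
```

```text
t 16.05 bay [-70.4  27.7  19.4] R_bay [[-0.869, -0.001, 0.494], [0.0, 1.0, 0.002], [-0.494, 0.002, -0.869]] q [ -7.  33. 107.   5.  10. -97.] F [-0.4  0.7 -1.1] grip 0.029671418498997196 0.0
wrist
scene
20 52 [-0.4 54.2] 41.3
30 23 [-1.2 54.2] 46.3
40 62 [-3.3 54.2] 47.0
50 60 [-0.9 55.3] 40.8
60 62 [-1.5 55. ] 40.2
70 55 [-0.6 56.2] 40.0
80 61 [-0.1 54.9] 39.8
90 19 [-0.1 48.4] 41.3
100 71 [-0.3 55.9] 45.7
110 59 [ 0.2 55. ] 39.8
120 88 [-27.8  55. ] 41.6
x [ 18.67538267 111.22961154]
top
20 56 [-2.6 55.8] 40.1
90 99 [-2.9 56.6] 40.6
100 80 [-3.9 54.2] 46.0
110 69 [-2.9 56.6] 40.2
120 121 [-28.1  54.6] 41.5
x [ 19.16948125 111.39523671]
```

View pics/s6.png

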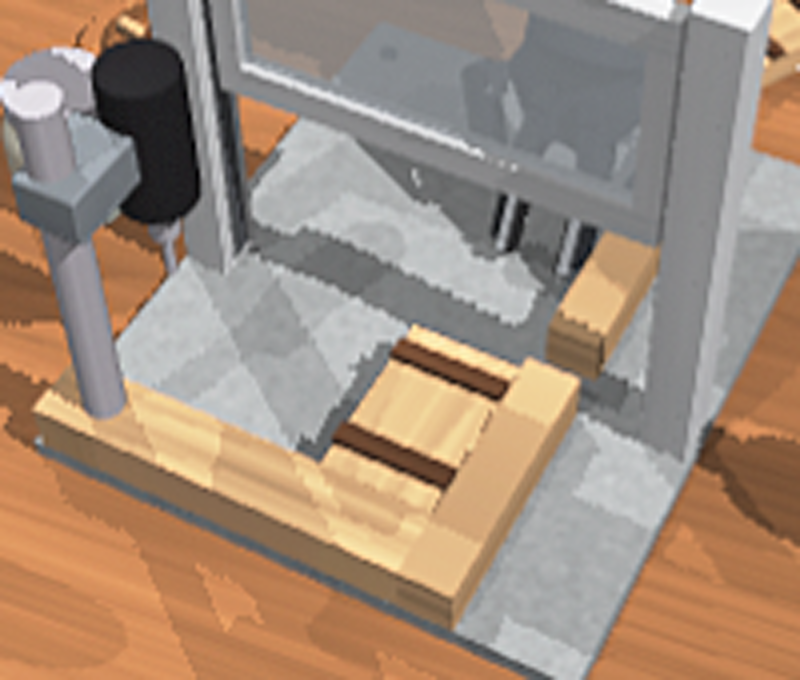

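The crop shows the block behind the sash, in the corner against both fences (corner near (400,560)), with no visible gap. I back out and check the seams from above on the way to the handle.

{"fn": "jog_arm", "kwargs": {"targets": [[0, 0, -4, 0, 0, 0], [0, 0, -8, 0, 0, 0], [0, 0, -12, 0, 0, 0], [0, 0, -16, 0, 0, 0], [0, 0, -20, 0, 0, 0], [0, 0, -24, 0, 0, 0], [0, 0, -28, 0, 0, 0], [0, 0, -28, 0, 0, 0]]}}

```text
time_s: 16.87
position: [0.4439, 0.062, 0.2704]
tool_rot: [[-0.857, 0.095, 0.507], [0.082, 0.995, -0.048], [-0.509, 0.001, -0.861]]
ft_force: [0.8, -0.1, 1.2]
grip_width: 0.0298
gripper_force: 0.0
```

Run:
```python
from h import *
st();go((-120,-10,370));go((60,-30,370))
```

```text
t 16.8667 bay [-205.9   27.2  270.4] R_bay [[-0.861, -0.001, 0.509], [-0.0, 1.0, 0.001], [-0.509, 0.001, -0.861]] q [ -8.  -2. 104.   2.  47. -93.] F [ 0.8 -0.   1.2] grip 0.029776319287969283 0.0
sg 1 row [-12.46, -3.72, -4.2] [24.0, 23.9, 87.7]
sg -1 row [-12.46, -3.72, -4.2] [-23.9, 24.0, -87.6]
sg 1 row [-27.96, -5.73, 4.95] [24.0, 23.9, 87.7]
sg -1 row [-27.96, -5.73, 4.95] [-23.9, 24.0, -87.6]
```

{"fn": "jog_arm", "kwargs": {"targets": [[-4, -1.2, -2, 24, 23.9, 87.7], [-8, -2.5, -4, 24, 23.9, 87.7], [-12.5, -3.7, -4.2, 24, 23.9, 87.7], [-12.5, -3.7, -4.2, 24, 23.9, 87.7], [-12.5, -3.7, -4.2, 24, 23.9, 87.7], [-12.5, -3.7, -4.2, 24, 23.9, 87.7], [-12.5, -3.7, -4.2, 24, 23.9, 87.7], [-12.5, -3.7, -4.2, 24, 23.9, 87.7]]}}

```text
time_s: 17.53
position: [0.5282, 0.0164, 0.3614]
tool_rot: [[-0.461, 0.87, 0.175], [0.867, 0.484, -0.122], [-0.191, 0.095, -0.977]]
ft_force: [-1.2, -0.0, 0.6]
grip_width: 0.0302
gripper_force: 0.0
```

Run:
```python
from h import *
st();go((60,-30,370))
```

```text
t 17.5333 bay [-117.7  -10.1  361.4] R_bay [[-0.542, 0.819, 0.186], [0.818, 0.565, -0.105], [-0.191, 0.095, -0.977]] q [ -8.  12.  69.  -5.  89. -37.] F [-1.2 -0.1  0.6] grip 0.030239841109929725 0.0
sg 1 row [-11.43, 13.51, 2.66] [8.6, 9.0, 33.9]
sg -1 row [-11.43, 13.51, 2.66] [-11.9, 11.3, -145.2]
```

{"fn": "jog_arm", "kwargs": {"targets": [[-2, 3, 0.5, 8.6, 9, 33.9], [-5, 6, 1, 8.6, 9, 33.9], [-8, 9, 1.5, 8.6, 9, 33.9], [-11.4, 13.5, 2.7, 8.6, 9, 33.9], [-11.4, 13.5, 2.7, 8.6, 9, 33.9], [-11.4, 13.5, 2.7, 8.6, 9, 33.9], [-11.4, 13.5, 2.7, 8.6, 9, 33.9]]}}

```text
time_s: 18.12
position: [0.7044, -0.0204, 0.3661]
tool_rot: [[0.091, 0.996, -0.002], [0.996, -0.091, -0.001], [-0.001, -0.002, -1.0]]
ft_force: [0.4, 0.9, -0.4]
grip_width: 0.03
gripper_force: 0.0
```

Run:
```python
from h import *
st();im=cap("wrist");Q=bay(cloud(im))
m=(Q[...,2]>30)&(Q[...,2]<50)&(Q[...,0]>10)&(Q[...,0]<130)&(Q[...,1]>-15)&(Q[...,1]<75)
r,c=np.where(m); print(r.min(),r.max(),c.min(),c.max())
r0,r1,c0,c1=max(r.min()-10,0),r.max()+10,max(c.min()-10,0),c.max()+10
save(im,"w7.png",(r0,r1,c0,c1),min(790/(c1-c0),590/(r1-r0)))
for x0 in range(15,125,10):
    m=(abs(Q[...,0]-x0)<1.5)&(Q[...,2]>33)&(Q[...,2]<50)&(Q[...,1]>-30)&(Q[...,1]<57); q=Q[m]
    if len(q)>8: print(x0,len(q),np.percentile(q[:,1],[1,99]).round(1),np.median(q[:,2]).round(1))
m=(Q[...,2]>36)&(Q[...,2]<44)&(Q[...,1]>5)&(Q[...,1]<50)&(Q[...,0]>-15)&(Q[...,0]<116)
print("x",np.percentile(Q[m][:,0],[1,99]))
```

```text
t 18.1167 bay [ 61.2 -29.9 366.1] R_bay [[-0.005, 1.0, -0.002], [1.0, 0.005, -0.001], [-0.001, -0.002, -1.0]] q [-11.  39.  23.  -0. 118.  -6.] F [ 0.3  0.9 -0.4] grip 0.030039105100776967 0.0
102 175 276 371
25 125 [-4.  56.2] 39.0
35 101 [-4.8 56.4] 45.0
45 100 [-4.2 56.5] 39.1
55 100 [-4.1 56.6] 38.9
65 100 [-4.1 56.6] 39.1
75 110 [-4.1 56.6] 39.2
85 118 [-3.9 56.6] 39.0
95 127 [-4.7 56.7] 45.0
105 112 [-5.  56.8] 39.1
115 119 [-4.9 55.6] 39.0
x [ 17.53673523 115.23104933]
```

View pics/w7.png

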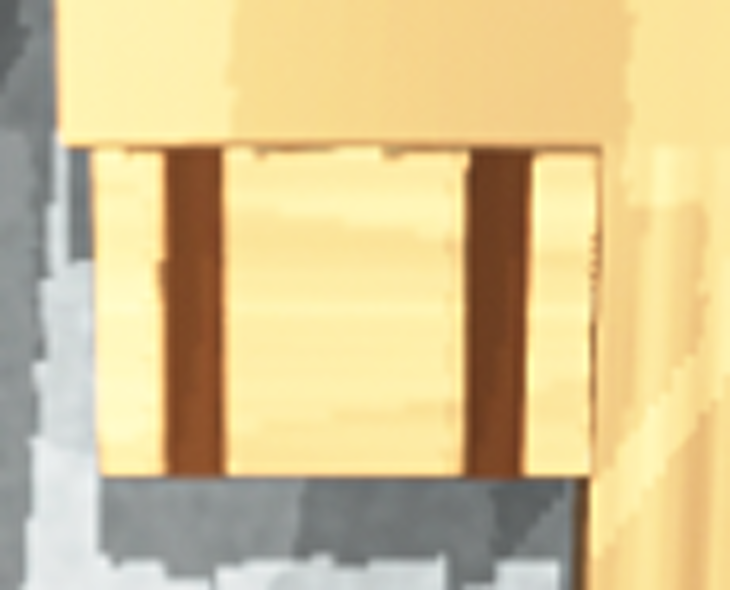

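The view from above shows the block flush at the side fence (seam row ≈148) and the back fence (seam col ≈597), with its rear end at x≈17.5. Now I shut the sash.

Run:
```python
from h import *
go((-56,0,366));go((-56,0,265))
```

```text
sg 1 row [3.01, -11.56, 0.22] [0.0, 0.1, 0.4]
sg -1 row [3.01, -11.56, 0.22] [-0.2, 0.0, -179.6]
sg 1 row [3.03, -11.57, 10.32] [0.0, 0.1, 0.4]
sg -1 row [3.03, -11.57, 10.32] [-0.2, 0.0, -179.6]
```

{"fn": "jog_arm", "kwargs": {"targets": [[1, -4, 0, 0, 0, 0.4], [2, -8, 0, 0, 0, 0.4], [3, -11.6, 0, 0, 0, 0.4], [3, -11.6, 0, 0, 0, 0.4], [3, -11.6, 3, 0, 0, 0.4], [3, -11.6, 4, 0, 0, 0.4], [3, -11.6, 4, 0, 0, 0.4], [3, -11.6, 4, 0, 0, 0.4]], "hand": 0.5}}

```text
time_s: 18.83
position: [0.5885, 0.0214, 0.3312]
tool_rot: [[0.095, 0.995, 0.003], [0.995, -0.095, -0.002], [-0.002, 0.004, -1.0]]
ft_force: [-0.1, -0.4, 1.5]
grip_width: 0.0429
gripper_force: 0.0
```

Run:
```python
from h import *
st();go((-56,0,265))
```

```text
t 18.8333 bay [-58.1   0.7 331.2] R_bay [[-0.001, 1.0, 0.004], [1.0, 0.001, -0.002], [-0.002, 0.004, -1.0]] q [ -9.  23.  56.  -0. 101.  -4.] F [-0.  -0.4  1.5] grip 0.04285605497289744 0.0
sg 1 row [-0.05, 0.19, 6.63] [0.2, 0.1, 0.0]
sg -1 row [-0.05, 0.19, 6.63] [-0.2, 0.3, -180.0]
```

{"fn": "jog_arm", "kwargs": {"targets": [[0, 0.1, 2, 0, 0, 0], [0, 0.1, 4, 0, 0, 0], [0, 0.1, 5.8, 0, 0, 0], [0, 0.1, 6.4, 0, 0, 0], [0, 0.1, 6.4, 0, 0, 0]]}}

```text
time_s: 19.25
position: [0.5902, 0.0209, 0.2659]
tool_rot: [[0.096, 0.995, 0.001], [0.995, -0.096, -0.002], [-0.002, 0.001, -1.0]]
ft_force: [-0.3, 0.2, 0.1]
grip_width: 0.0426
gripper_force: 0.0
```

{"fn": "jog_arm", "kwargs": {"targets": [[0, 0, 0, 0, 0, 0], [0, 0, 0, 0, 0, 0], [0, 0, 0, 0, 0, 0], [0, 0, 0, 0, 0, 0], [0, 0, 0, 0, 0, 0]], "hand": 0, "newtons": 60}}

```text
time_s: 19.67
position: [0.5907, 0.0208, 0.2669]
tool_rot: [[0.096, 0.995, 0.003], [0.995, -0.096, -0.002], [-0.002, 0.004, -1.0]]
ft_force: [-0.7, 0.0, 4.2]
grip_width: 0.0145
gripper_force: 60.1
```

{"fn": "jog_arm", "kwargs": {"targets": [[0, 0, 1, 0, 0, 0], [0, 0, 2.5, 0, 0, 0], [0, 0, 4.3, 0, 0, 0], [0, 0, 6, 0, 0, 0], [0, 0, 8, 0, 0, 0], [0, 0, 10, 0, 0, 0], [0, 0, 12, 0, 0, 0], [0, 0, 12.5, 0, 0, 0]]}}

```text
time_s: 20.33
position: [0.5906, 0.0208, 0.1387]
tool_rot: [[0.096, 0.995, 0.0], [0.995, -0.096, -0.001], [-0.001, 0.001, -1.0]]
ft_force: [1.1, 2.3, 3.9]
grip_width: 0.0148
gripper_force: 60.4
```

{"fn": "jog_arm", "kwargs": {"targets": [[0, 0, 0.4, 0, 0, 0], [0, 0, 0.8, 0, 0, 0], [0, 0, 1.2, 0, 0, 0], [0, 0, 1.2, 0, 0, 0]]}}

```text
time_s: 20.67
position: [0.5906, 0.0208, 0.1285]
tool_rot: [[0.096, 0.995, 0.001], [0.995, -0.096, -0.001], [-0.001, 0.002, -1.0]]
ft_force: [1.8, 2.9, -2.5]
grip_width: 0.0148
gripper_force: 59.5
```

{"fn": "jog_arm", "kwargs": {"targets": [[0, 0, 0.2, 0, 0, 0], [0, 0, 0.3, 0, 0, 0], [0, 0, 0.3, 0, 0, 0]]}}

```text
time_s: 20.92
position: [0.5907, 0.0208, 0.1277]
tool_rot: [[0.096, 0.995, 0.003], [0.995, -0.096, -0.002], [-0.002, 0.003, -1.0]]
ft_force: [-6.0, 2.5, 15.0]
grip_width: 0.015
gripper_force: 61.8
```

{"fn": "jog_arm", "kwargs": {"targets": [[0, 0, 0.15, 0, 0, 0], [0, 0, 0.2, 0, 0, 0], [0, 0, 0.2, 0, 0, 0]]}}

```text
time_s: 21.17
position: [0.5908, 0.0207, 0.1276]
tool_rot: [[0.096, 0.995, 0.005], [0.995, -0.096, -0.002], [-0.002, 0.005, -1.0]]
ft_force: [-10.3, 3.9, 28.0]
grip_width: 0.0147
gripper_force: 63.8
```

{"fn": "jog_arm", "kwargs": {"targets": [[0, 0, -0.4, 0, 0, 0], [0, 0, -0.4, 0, 0, 0]]}}

```text
time_s: 21.33
position: [0.5907, 0.0208, 0.1282]
tool_rot: [[0.096, 0.995, 0.002], [0.995, -0.096, -0.002], [-0.001, 0.002, -1.0]]
ft_force: [-1.5, 3.8, 4.0]
grip_width: 0.0148
gripper_force: 61.4
```

{"fn": "jog_arm", "kwargs": {"targets": [[0, 0, 0, 0, 0, 0], [0, 0, 0, 0, 0, 0], [0, 0, 0, 0, 0, 0], [0, 0, 0, 0, 0, 0], [0, 0, -3, 0, 0, 0], [0, 0, -6, 0, 0, 0], [0, 0, -10, 0, 0, 0], [0, 0, -10, 0, 0, 0]], "hand": 0.5}}

```text
time_s: 22.0
position: [0.5928, 0.0202, 0.2352]
tool_rot: [[0.096, 0.995, 0.014], [0.995, -0.096, -0.004], [-0.003, 0.014, -1.0]]
ft_force: [0.1, 0.1, 0.6]
grip_width: 0.0425
gripper_force: 0.0
```

Run:
```python
from h import *
st();im=cap("wrist");Q=bay(cloud(im))
m=(Q[...,2]>140)&(Q[...,2]<180)&(abs(Q[...,1])<45)&(Q[...,0]<-45)&(Q[...,0]>-65)
print(m.sum(), np.percentile(Q[m],[5,50,95],axis=0).round(1))
for x0 in range(15,125,10):
    m=(abs(Q[...,0]-x0)<1.5)&(Q[...,2]>33)&(Q[...,2]<50)&(Q[...,1]>-30)&(Q[...,1]<57); q=Q[m]
    if len(q)>8: print(x0,len(q),np.percentile(q[:,1],[1,99]).round(1),np.median(q[:,2]).round(1))
im=cap("top"); P=cloud(im)
for t in ["glue","jar","wheel"]:
    for r in env.regions_of("top",t)[:1]: print(t,r["score"],np.nanmedian(P[r["pixels"]],0))
```

```text
t 22.0 bay [-5.370e+01 -1.000e-01  2.352e+02] R_bay [[0.001, 1.0, 0.014], [1.0, -0.001, -0.003], [-0.003, 0.014, -1.0]] q [-9. 26. 67. -0. 86. -4.] F [0.1 0.1 0.6] grip 0.04252104666694162 0.0
3138 [[-63.1 -39.7 150.5]
 [-56.1   3.6 152.3]
 [-48.9  41.  153.5]]
35 96 [-3.9 55.7] 45.4
45 114 [-4.2 56.2] 39.2
55 204 [-4.2 56.4] 39.1
65 208 [-4.4 56.4] 39.0
75 196 [-4.4 56.6] 39.1
85 192 [-3.7 56. ] 39.2
95 198 [-4.  56.3] 45.1
105 37 [-3.  53.7] 39.6
115 200 [-11.9  56.3] 39.0
glue 0.64 [0.66509942 0.27331798 0.09910017]
jar 0.85 [ 0.60751262 -0.22172506  0.08871248]
wheel 0.81 [ 0.48810103 -0.23587217  0.01266689]
```

```bash
python3 -c "
from rig import env
print(env.close_job())"
```

```text
the job is handed in; nothing more can be done
None
```

I raised the sash to its upper stop, slid the 100 x 64 mm block into the corner against both fences, and shut the sash again. The bottle, jar and wheel have not moved, and the job was handed in at about 22 s; no verdict came back.

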